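# Load a flow chip into the reader and clamp it

## Robot

A 6-joint arm with a two-finger parallel gripper is mounted at the origin on the work surface. World frame = base frame: x ahead of the robot, y to its left, z up, the work surface at z = 0. Lengths are in m, angles in rad, forces in N, time in s.
With the tool pointing down it reaches from about 0.3 to 0.875 m from the base axis. Payload 6.4 kg.
Tool frame: the origin (TCP) lies on the centre line of the jaws, within the pads' length; the fingertips stand 8 mm ahead of it and the grasp point (between the pads) lies 11 mm behind it; z points along the fingers, y is the line along which they close (so a half turn about z gives the same grasp; the last joint's range is limited). The gripper opens to 85 mm and grips with 20 to 120 N. Pads are 22 mm wide; open, the fingers measure 114 mm over their backs; the gripper's body (76 mm by 85 mm) begins 54 mm behind the grasp point. The pads swing forward as they close: fully open they stand 13 mm farther back than shut.
Start: joints at [0.898, 0.181, 1.607, -0, 1.354, -0.206], TCP at [0.259, 0.514, 0.239] pointing down, gripper open.
Joint ranges: [-2.99, 2.99], [-0.89, 2.07], [0.3, 2.58], [-1.14, 4.28], [0, 2.63], [-3.12, 3.12]. Speed limits (rad/s): [2.57, 2.57, 3.01, 3.14, 3.14, 3.14].

## Interface

Orientations are given as a unit quaternion [w, x, y, z].
In Python, from bench import ctrl gives the robot as it stands.
- The arm moves only by the shell command python3 -m handwheel 'ROWS' [OPENING]. ROWS is JSON, a list that holds one entry, the list of rows, each a list of 4 numbers: the shift along the tool's x, y, z each as a share of 20 cm, from -1 to 1, then the turn about the tool's z as a share of 1.5 rad, from -1 to 1. In form: [[[x, y, z, twist], ...]]. A call has 1 to 10 rows; each row is the pose to reach, as a shift and turn from the pose commanded when the call began, along the tool's axes at that moment; what a row does not reach only later rows make up. A row lasts 1/8 s, in which the tool goes at most 62.5 mm and 10.7 degrees, less where a joint would pass 70% of its speed; a pose out of reach is approached as far as the arm can. A call with a number of a shift or a turn outside -1 to 1 is refused whole. A call with a gripper value outside its range is refused whole. OPENING is the finger opening in mm, from 0 to 85.4, set as the call begins (- or left out, the last holds). The fingers move at their own pace and stop on an object; the grip force is fixed at half the most. Time passes only in rows, so rows that repeat a pose let the fingers close. It gives the time, the measured TCP pose, the force, the opening and the grip force at its end, in the units of the state.
- ctrl.get_obs(): the state, without advancing time (a new reading comes with each control period).
- ctrl.camera(name): name is "side" or "top" or "wrist"; returns a dict with "color" (480x640x3 uint8, red, green, blue), "range_z" (480x640 float32, m along the optical axis (not along the pixel's ray), 0 where there is no reading), "K" (3x3 intrinsics, pixels), "distortion" ([k1, k2, p1, p2, k3] as OpenCV has them; the pictures are not rectified), "pose" (4x4, takes a point from camera to world coordinates); the wrist camera has in their place "T_tool_cam" (4x4, takes a point from camera to tool coordinates, whose origin is the TCP and whose axes are the flange's). Camera axes: x right, y down, z forward; pixel columns grow to the right and rows downward; lengths in m; the calibration is good to about 2 mm. A picture is of the moment at which its call begins: read the wrist's pose just before it.
- ctrl.hand_in(): hands the job in; it is judged then, once.
The state is a dict: "time_s": time; "q": joint angles; "dq": joint speeds; "joint_efforts": joint torques, N m; "eef_pos": TCP position; "eef_rot": TCP orientation; "wrist_force": force on the tool from outside, world axes, zero at the start; "torque": the same for the moment, N m; "opening": opening from 0.0 (shut) to 1.0 (fully open); "grasp_force": force on a finger pad.
Only numpy, scipy, OpenCV 4.12 (cv2) and the standard library are available. Lean on these libraries where they do the work, as an engineer would, in place of code of your own. Each camera call takes 0.05 s, during which the arm holds its last target. There are 200 camera calls.

## Task

Take the chip with the blue grip from the tray, lower it gently into the pocket of the reader's sloping stage with its orange end uphill, and let go. Then swing the red-handled clamp lever over it and press it fully shut, so that the clamp holds the chip down on its contacts; leave the spent grey chips and the other things on the bench where they are.

Things in the scene. Friction and masses are not known exactly. Their poses are not given: they have to be found in the camera images.
- chip: Chip to load: white block 64 x 40 x 14 mm (x, y, z), edges rounded 1.5 mm, about 60 g; on top an upright blue grip rib, 40 mm long (x), 10 thick (y), 22 high (rib top 36 mm above underside). Origin: centre of underside, z up through the rib. Lies flat, rib up, in one of the tray's three places, +x (orange end) roughly away from the robot; the next ribs stand 55 mm or more off, centre to centre.
- orange_end (a point): Middle of the orange band on the chip to load: on its top face, 27 mm from the chip's centre along +x.
- reader: Chip reader: wedge-shaped white console, 260 mm deep (x), 240 wide (y), 45 high at the front (robot side) and 195 at the back, its top a black deck sloping 30 degrees. Origin: centre of underside. A flat screen lies on the deck left of the carriage (5 mm high, carriage 18 high) and a stage motor right of it (24 mm high, 59 to 85 mm from mid travel). Fixed.
- deck: Frame of the reader's sloping deck: x points uphill along the slope, y to the left across it, z square out of the deck (leaning 30 degrees from vertical, towards the front). Origin as pocket_mid. The deck's surface is at z = -18 mm; on it rides an aluminium carriage (stage), top at z = 0, x from -44 to +66 mm, 84 mm wide along y, with the pocket and the clamp lever.
- pocket_mid (a point): Centre of the pocket's mouth IF the carriage stood in mid travel. In truth it is parked, held fast by its screw, anywhere up to 12 mm to either side along the deck's y; this shift is not reported: feel or see it. Along x there is no shift. Pocket: 66.5 (x) x 42.5 mm (y), 1.25 mm clearance each side of the chip, 1.5 mm chamfer round the mouth.
- bed_mid (a point): Top of the pocket's sprung contact bed (mid travel, as pocket_mid), 8 mm below the mouth, square to the deck. The chip dropped in rests on it, its top 6 mm proud of the carriage and level with the slope. The shut clamp pushes it 4 mm further down, against 1.5 N rising to 4 N. Bumping or pressing the chip into the reader with over 80 N harms it: touch down at 20 mm/s or slower.
- clamp (a joint): Angle of the clamp lever, rad: 0 = shut, lying downhill over the chip; 1.57 = square to the deck; starts open at 1.85 to 2.2, leaning uphill. The stiff hinge (0.33 N m) stays where left. Two rubber feet midway on the arms meet the chip's top beside its rib at about 0.07 rad; from there the bar needs about 6 N to go on to its stop at 0.
- clamp_axis (a point): Middle of the clamp's hinge axis at mid travel (54 mm uphill of pocket_mid, 8 mm above the carriage top); axis along deck y. Two arms, 48 mm apart inside, 60 outside, end in a round red bar 12 mm thick, 64 long (y), 106 mm from the axis: at angle q its centre is at x = 54 - 106 cos q, z = 8 + 106 sin q (mm, frame deck), in y centred on the pocket, so shifted with the carriage.
- spent1: Spent chip, same shape as the chip to load but with a grey rib and grey end band, lying in another place of the tray. Leave it.
- spent2: Another spent grey chip, as spent1. Leave it.
- tipbox: Pipette tip box with a green top, 122 x 86 x 56 mm, origin at the centre of its underside. Bystander.
- trough: White open reagent trough, 80 x 128 x 32 mm, origin at the centre of its underside. Bystander.
- rack: Blue tube rack 100 x 62 mm, 39 mm high with its tubes, origin at the centre of its underside. Bystander.
- ethanol: White bottle, 60 mm across, 150 mm high, origin at the centre of its underside. Bystander.
- calculator: Grey pocket calculator 125 x 72 x 16 mm lying flat, origin at the centre of its underside. Bystander.
- marker: White marker pen with a blue cap, 130 mm long, 15 mm thick, lying down. Bystander.
- tray: Black transport tray, 88 x 212 x 13 mm (x, y, z), walls 4 mm, floor 4 mm above the bench, two dividers making three places side by side along its y, 69 mm apart. Origin at the centre of its underside. Fixed to the bench.

How it is judged:
By the outcome, as a careful person would: the job done as asked, in the order asked, and still so for the second after the job is handed in, with the robot touching nothing.
It also fails if it takes over 72 s, if anything falls off the work surface, if the arm or the gripper's body presses on something with over 40 N, if the wrist force passes 120 N, or if a joint passes its speed limit or range.

## Working session

There is one attempt and no reset: what is moved stays moved. The work goes in short steps, Python scripts to look and compute and a shell command to move; the robot and the scene stay as the last step left them, time stands still between calls to the robot, and variables do not carry over. Pictures are saved under pics/ and viewed, at most 10 in all, crops included, and the job is handed in when it is done.

```bash
ls; mkdir -p pics; python3 - <<'E'
from bench import ctrl
import cv2,numpy as np
o=ctrl.get_obs();print({k:np.round(v,3) for k,v in o.items()})
a=[]
for n in("top","side"):
    c=ctrl.camera(n);np.savez("pics/"+n,**c)
    print(n,c["K"],c["distortion"],np.round(c["pose"],4))
    a.append(cv2.resize(c["color"][:,:,::-1],(400,300)) if 0 else c["color"][:,:,::-1])
cv2.imwrite("pics/top.png",a[0]);cv2.imwrite("pics/side.png",a[1])
E
```

```text
pics
{'time_s': np.float64(0.0), 'q': array([ 0.898,  0.182,  1.608, -0.   ,  1.354, -0.206]), 'dq': array([ 0.   ,  0.   , -0.002, -0.001, -0.   , -0.001]), 'joint_efforts': array([ 0.0000e+00, -4.4488e+01, -3.5132e+01, -0.0000e+00,  9.0000e-03,
        0.0000e+00]), 'eef_pos': array([0.258, 0.513, 0.238]), 'eef_rot': array([-0.   ,  0.231,  0.973, -0.001]), 'wrist_force': array([-0.246, -0.77 , -0.988]), 'torque': array([-0.004,  0.004,  0.011]), 'grasp_force': np.float64(0.0), 'opening': np.float64(0.999)}
top [[588.71738497   0.         325.40948775]
 [  0.         588.71738497 240.36488083]
 [  0.           0.           1.        ]] [0.01021336 0.         0.         0.         0.        ] [[-0.0187 -0.9923  0.1224  0.3887]
 [-0.9998  0.0172 -0.0133 -0.0403]
 [ 0.0111 -0.1226 -0.9924  1.6327]
 [ 0.      0.      0.      1.    ]]
side [[465.54896114   0.         324.31120029]
 [  0.         465.54896114 243.64135856]
 [  0.           0.           1.        ]] [-0.01903423  0.          0.          0.          0.        ] [[-0.9773 -0.1496  0.1498  0.3657]
 [-0.2116  0.6612 -0.7197  0.8478]
 [ 0.0086 -0.7351 -0.6779  0.9558]
 [ 0.      0.      0.      1.    ]]
```

View pics/top.png

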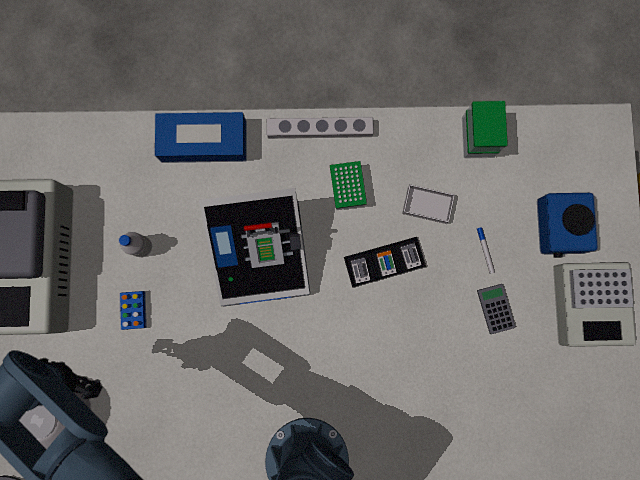

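View pics/side.png

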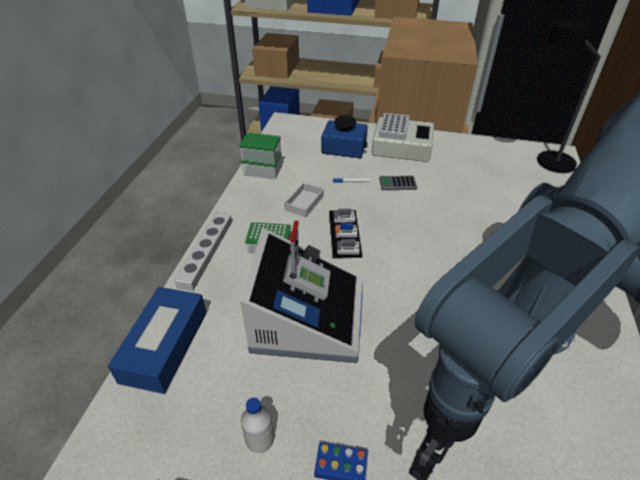

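The top view shows the blue-ribbed chip in the tray's middle place at about (387,263), orange end up-image. The reader carriage is at about (265,248), with its red bar at about (258,228). The side view shows the lever standing nearly vertical, with its red tip at about (295,232).

```bash
cat > h.py <<'E'
import numpy as np,cv2
from scipy.spatial.transform import Rotation as R
def load(n): return dict(np.load(f"pics/{n}.npz"))
def toolT(o):
    w,x,y,z=o["eef_rot"];T=np.eye(4);T[:3,:3]=R.from_quat([x,y,z,w]).as_matrix();T[:3,3]=o["eef_pos"];return T
def rays(c,uv):
    p=cv2.undistortPoints(np.float64(uv).reshape(-1,1,2),c["K"],c["distortion"])[:,0]
    d=np.c_[p,np.ones(len(p))]@c["pose"][:3,:3].T
    return c["pose"][:3,3],d
def onplane(c,uv,n,p0):
    o,d=rays(c,uv);return o+d*(((p0-o)@n)/(d@n))[:,None]
def onz(c,uv,z): return onplane(c,uv,np.array([0,0,1.]),np.array([0,0,z]))
def cloud(c,mask):
    v,u=np.nonzero(mask&(c["range_z"]>0));o,d=rays(c,np.c_[u,v]);return o+d*c["range_z"][v,u][:,None]
def hsv(c): return cv2.cvtColor(c["color"],cv2.COLOR_RGB2HSV)
def box(c,u0,v0,u1,v1):
    m=np.zeros(c["color"].shape[:2],bool);m[v0:v1,u0:u1]=1;return m
def grab(ctrl,name,save):
    o=ctrl.get_obs();c=ctrl.camera(name)
    if name=="wrist": c["pose"]=toolT(o)@c["T_tool_cam"]
    np.savez(f"pics/{save}",**c);cv2.imwrite(f"pics/{save}.png",c["color"][:,:,::-1]);return c
E
python3 - <<'E'
from h import *
c=load("top");H=hsv(c);h,s,v=H[...,0],H[...,1],H[...,2]
def blob(m,z,name):
    u=np.argwhere(m)[:,::-1].astype(np.float32);r=cv2.minAreaRect(u);print(name,len(u),np.round(r[0],1),np.round(r[1],1),onz(c,[r[0]],z).round(4), 'pca',end=' ')
    P=onz(c,u,z);w,V=np.linalg.eigh(np.cov(P[:,:2].T));print(np.rad2deg(np.arctan2(*V[::-1,1])).round(1),(np.sqrt(12*w)).round(4))
blob(box(c,370,245,402,282)&(h>100)&(h<130)&(s>120),.04,'rib')
blob(box(c,370,245,402,282)&(h>5)&(h<22)&(s>120),.018,'orange')
blob(box(c,340,230,430,290)&(v<60),.013,'tray')
blob(box(c,230,210,300,270)&((h<8)|(h>172))&(s>120),.25,'red')
# deck plane
m=box(c,205,190,300,295)&(v<50)
P=cloud(c,m);
for i in range(5):
    q=P.mean(0);n=np.linalg.svd(P-q)[2][2];n*=np.sign(n[2]);r=(P-q)@n;P=P[abs(r)<max(.003,2*np.std(r)*.7)]
print('deck',len(P),q,n,np.std(r),'slope',np.rad2deg(np.arccos(n[2])),'uphill yaw',np.rad2deg(np.arctan2(-n[1],-n[0])))
yw=np.arctan2(-n[1],-n[0])
# deck outline
A=cloud(c,box(c,195,180,320,310));A=A[abs((A-q)@n)<.004]
u=np.array([np.cos(yw),np.sin(yw),0]);w=np.array([-u[1],u[0],0]);
print('extent',[np.percentile(A@e,[.5,1,99,99.5]).round(4) for e in(u,w)])
r=cv2.minAreaRect(A[:,:2].astype(np.float32));print(r)
B=cloud(c,box(c,230,210,300,280)&((h<8)|(h>172))&(s>120));print('red cloud',len(B),B.mean(0),B.min(0),B.max(0))
E
```

```text
rib 140 [384.6 261.4] [30.4 36.7] [[ 0.5246 -0.2213  0.04  ]] pca 137.2 [0.0703 0.0864]
orange 63 [386.  260.9] [28.2 28.1] [[ 0.5279 -0.2278  0.018 ]] pca 103.5 [0.0485 0.0569]
tray 1438 [384.7 261.2] [31.9 76.8] [[ 0.5275 -0.2247  0.013 ]] pca 104.3 [0.0959 0.2181]
red 258 [264.5 239.5] [69. 59.] [[0.5638 0.0851 0.25  ]] pca 90.3 [0.1167 0.1226]
deck 3373 [0.56148101 0.11491932 0.12377049] [-0.49742671 -0.06022208  0.86541318] 0.001632459010278164 slope 30.07008194811055 uphill yaw 6.903046275769378
extent [array([0.4379, 0.4391, 0.6952, 0.6962]), array([-0.0676, -0.0669,  0.1688,  0.1699])]
((0.5559080839157104, 0.11903969943523407), (0.26324033737182617, 0.24011686444282532), 6.519601821899414)
red cloud 293 [0.57846821 0.10469046 0.19830907] [0.47974162 0.00911846 0.0711227 ] [0.6494397  0.18992937 0.28859259]
```

```bash
cat >> h.py <<'E'
def plan(o,xyz,yaw):
    "shares to bring the TCP to xyz with tool y at yaw (deg, mod 180)"
    T=toolT(o);s=T[:3,:3].T@(np.array(xyz)-T[:3,3])/.2
    cur=np.rad2deg(np.arctan2(T[1,1],T[0,1]));d=(yaw-cur+90)%180-90
    return s.round(3),round(-np.deg2rad(d)/1.5,3)
E
python3 -m handwheel '[[[-1,-0.89,0,-0.48],[-1,-0.89,0,-0.48],[-1,-0.89,0,-0.48],[-1,-0.89,0,-0.48],[-1,-0.89,0,-0.48],[-1,-0.89,0,-0.48]]]' 30
python3 - <<'E'
from h import *
from bench import ctrl
o=ctrl.get_obs();print(o['time_s'],o['q'].round(2),plan(o,[.42,-.0,.24],104.3),plan(o,[.50,-.2,.2],104.3))
c=ctrl.camera("wrist");print(c["T_tool_cam"].round(4),c["K"])
E
```

```text
time_s: 0.85
eef_pos: [0.358, 0.2623, 0.2391]
eef_rot: [-0.0, -0.124, 0.992, -0.0]
wrist_force: [-0.3, 0.6, -0.3]
opening: 0.351
grasp_force: 0.0
0.85 [ 0.36 -0.12  1.92 -0.    1.35 -1.46] (array([ 0.023, -1.348, -0.004]), np.float64(-0.0)) (array([-0.119, -2.415,  0.196]), np.float64(-0.0))
[[ 3.000e-04 -9.539e-01 -3.000e-01  7.710e-02]
 [ 1.000e+00  1.000e-04  6.000e-04 -8.000e-04]
 [-6.000e-04 -3.000e-01  9.539e-01 -1.360e-01]
 [ 0.000e+00  0.000e+00  0.000e+00  1.000e+00]] [[376.79615934   0.         324.1759999 ]
 [  0.         376.79615934 241.3208923 ]
 [  0.           0.           1.        ]]
```

```bash

python3 -m handwheel '[[[0,0,-0.5,0],[0,0,-0.5,0],[-0.3,-0.4,-0.5,0.09],[-0.52,-0.95,-0.5,0.09],[-0.52,-0.95,-0.5,0.09],[-0.52,-0.95,-0.5,0.09],[-0.52,-0.95,-0.5,0.09],[-0.52,-0.95,-0.5,0.09]]]' 30
python3 - <<'E'
from h import *
from bench import ctrl
c=grab(ctrl,"wrist","w1");print(ctrl.get_obs()['eef_pos'],plan(ctrl.get_obs(),[.5,-.21,.22],104.3))
E
```

```text
time_s: 1.9
eef_pos: [0.505, 0.1081, 0.3389]
eef_rot: [-0.0, -0.06, 0.998, 0.0]
wrist_force: [0.3, 0.2, -0.4]
opening: 0.352
grasp_force: 0.0
[0.50489668 0.10818776 0.33911311] (array([ 0.214, -1.577,  0.595]), np.float64(-0.086))
```

View pics/w1.png

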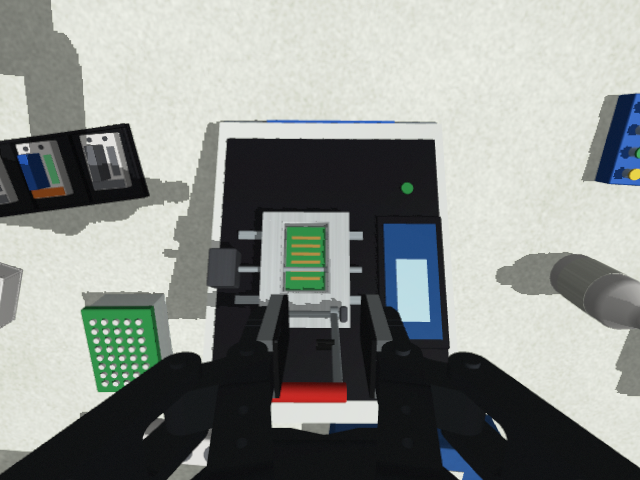

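```bash
python3 - <<'E'
from h import *
c=load("w1");H=hsv(c);v=H[...,2].astype(int)
print('rows: u profile at v=250',v[250,255:356]);print('v=222',v[222,255:356:2]);print('col u=300',v[205:300,281],)
m=box(c,230,145,430,205)&(v<50)|box(c,352,200,374,290)&(v<50)|box(c,228,290,255,330)&(v<50)
P=cloud(c,m)
for i in range(5):
    q=P.mean(0);n=np.linalg.svd(P-q)[2][2];n*=np.sign(n[2]);r=(P-q)@n;P=P[abs(r)<.003]
print(len(P),q,n,np.std(r),np.rad2deg(np.arccos(n[2])),np.rad2deg(np.arctan2(-n[1],-n[0])))
# wait: cross-check carriage top height
C=cloud(c,box(c,265,214,280,285)&(v>120));print('carriage above deck',np.median((C-q)@n))
B=cloud(c,box(c,290,235,320,288));print('bed above deck',np.percentile((B-q)@n,[5,50,95]))
# deck side edges (black/white) -> yaw
def edge(rows,u0,u1,rise,thr):
    o=[]
    for r in rows:
        l=v[r,u0:u1].astype(float);d=np.diff(l)*(1 if rise else -1)
        i=d.argmax();o.append((u0+i+.5+((d[i-1:i+2]*[-1,0,1]).sum()/max(d[i-1:i+2].sum(),1) if 0<i<len(d)-1 else 0),r))
    return np.array(o)
for nm,e in(('L',edge(range(150,240),215,240,False,0)),('R',edge(range(150,210),425,455,True,0))):
    X=onplane(c,e,n,q);k=np.polyfit(X[:,0],X[:,1],1);k=np.polyfit(X[abs(np.polyval(k,X[:,0])-X[:,1])<.002][:,0],X[abs(np.polyval(k,X[:,0])-X[:,1])<.002][:,1],1);print(nm,np.rad2deg(np.arctan(k[0])),X.mean(0),np.std(np.polyval(k,X[:,0])-X[:,1]))
E
```

```text
rows: u profile at v=250 [ 18  18  17  17  15  42 135 201 201 199 200 200 200 198 197 198 200 204
 203 201 198 197 195 200 201 196 190 187 170 117 114 132 140 140 141 140
 140 139 140 140 140 139 140 140 140 141 141 141 141 141 141 141 141 141
 142 141 140 142 141 141 141 141 142 141 140 141 138 133 120  87 101 118
 119 135 174 199 197 194 195 198 195 195 196 194 196 196 196 197 197 198
 194 196 194 181 129  29  29  28  28  29  29]
v=222 [ 18  18  18  17 199 198 196 192 196 201 196 193 198 183 210 209 210 207
 209 210 203 211 203 201 204 202 204 200 193 186 181 173 167 166 161 154
 152 179 197 195 193 194 195 197 197 193 195  93  29  28  30]
col u=300 [ 27  30  29  27  17  16  71 159 194 194 193 194 193 193 193 190 180 183
 192 192 191 191 190 179 179 181 191 191 190 190 188 176 176 178 190 191
 191 190 191 186 163 163 167 191 190 190 186 164 163 161 165 188 188 187
 188 184 162 162 163 186 186 187 188 188 188 187 184 184 184 185 184 184
 185 183 176 175 175 176 175 175 176 176 174 170 170 170 172 174 143 123
  72  72  71  67  67]
5742 [0.48413611 0.10938111 0.08074699] [-0.52187014 -0.06062775  0.85086769] 0.0006701467582211029 31.69382973099672 6.626575678893814
carriage above deck 0.014335750113510794
bed above deck [0.00464018 0.0061238  0.00750509]
L 7.090061731738252 [0.51042874 0.00313273 0.08930265] 0.0002806020727934068
R 5.783048581535709 [0.47030827 0.22154593 0.08025803] 7.82801464354296e-05
```

```bash
python3 - <<'E'
from h import *
yaw=np.deg2rad(6.7);cy,sy=np.cos(yaw),np.sin(yaw);s,k=.5,np.sqrt(3)/2
ex=np.array([cy*k,sy*k,s]);ey=np.array([-sy,cy,0]);ez=np.cross(ex,ey);D=np.c_[ex,ey,ez]
ctr=np.array([.556,.119,.12])
c=load("w1");v=hsv(c)[...,2].astype(float)
def half(l,lo):  # subpixel crossing
    i=np.abs(np.diff(l)).argmax();a,b=np.median(l[max(0,i-6):i-1]),np.median(l[i+3:i+8]);t=(a+b)/2
    for j in range(max(0,i-2),i+3):
        if (l[j]-t)*(l[j+1]-t)<=0:return lo+j+(t-l[j])/(l[j+1]-l[j])
    return lo+i+.5
def meas(e,h):
    X=(onplane(c,e,ez,ctr+ez*h)-ctr)@D;return X*1e3
for off in (0,.0025):
  for nm,rows,a,b in(('carL',list(range(216,230))+list(range(243,262)),252,270),('carR',list(range(216,230))+list(range(243,260)),340,358)):
    X=meas([(half(v[r,a:b],a),r) for r in rows],.018+off);f=np.polyfit(X[:,0],X[:,1],1);print(nm,np.median(X,0).round(2),'yaw',np.rad2deg(f[0]).round(2),np.std(X[:,1]).round(2))
  X=meas([(u,half(v[200:220,u],200)) for u in range(268,344)],.018+off);f=np.polyfit(X[:,1],X[:,0],1);print('front',np.median(X,0).round(2),np.rad2deg(f[0]).round(2))
# deck borders
X1=meas([(half(v[r,215:240],215),r) for r in range(150,230)],0);X2=meas([(half(v[r,425:455],425),r) for r in range(150,210)],0);X3=meas([(u,half(v[128:150,u],128)) for u in range(240,420)],0)
for X,a in((X1,0),(X2,0),(X3,1)):f=np.polyfit(X[:,a],X[:,1-a],1);print('deck',np.median(X,0).round(2),np.rad2deg(f[0]).round(2))
img=cv2.resize(c["color"][200:335,250:360,::-1],None,fx=4.4,fy=4.4,interpolation=cv2.INTER_NEAREST);cv2.imwrite("pics/w1c.png",img)
# red bar
H=hsv(c);m=((H[...,0]<8)|(H[...,0]>172))&(H[...,1]>150)&box(c,260,370,360,410);C=cloud(c,m);print('bar w1',np.median(C,0),((np.median(C,0)-ctr)@D*1e3).round(1))
t=load("side");H=hsv(t);m=((H[...,0]<8)|(H[...,0]>172))&(H[...,1]>150)&box(t,285,215,305,240);C=cloud(t,m);print('bar side',len(C),((np.median(C,0)-ctr)@D*1e3).round(1))
t=load("top");H=hsv(t);m=((H[...,0]<8)|(H[...,0]>172))&(H[...,1]>150)&box(t,240,218,285,240);C=cloud(t,m);print('bar top',len(C),((np.median(C,0)-ctr)@D*1e3).round(1))
E
```

```text
carL [ -9.44 -65.9   18.  ] yaw -0.07 0.09
carR [-10.6   18.66  18.  ] yaw 0.11 0.06
front [-42.9  -23.61  18.  ] 0.24
carL [ -8.9  -65.48  20.5 ] yaw -0.07 0.08
carR [-10.06  18.49  20.5 ] yaw 0.11 0.06
front [-42.13 -23.49  20.5 ] 0.24
deck [ -72.24 -110.45    0.  ] -0.14
deck [-83.86 112.56   0.  ] -0.23
deck [-130.48    0.31    0.  ] 0.17
bar w1 [0.58585801 0.10955418 0.28154072] [105.5 -12.9 125.6]
bar side 75 [108.  -13.  123.8]
bar top 172 [108.6 -21.4 120.9]
```

View pics/w1c.png

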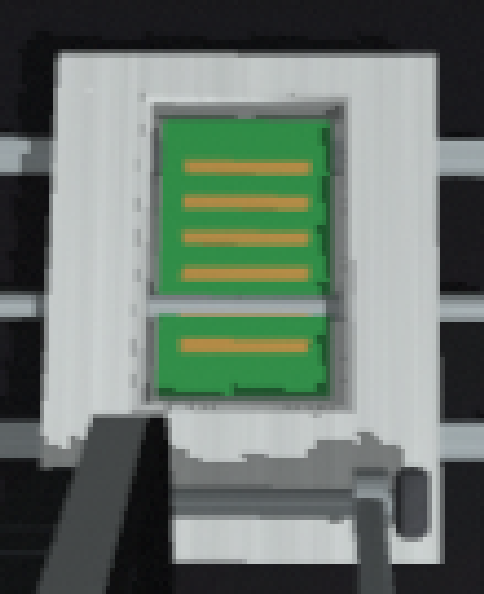

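The crop shows the green contact bed between crop x 158 and 330, with the chamfer's outer edge at about 137 and 355. The carriage edges are at 46 and 439 and the hinge is at the bottom. The pocket is at deck-frame (1.9, -23.3) relative to the reader centre, and the lever is at about 2.07 rad.

```bash

python3 -m handwheel '[[[0.1,-0.9,0.2,-0.086],[0.1,-0.9,0.2,-0.086],[0.1,-0.9,0.2,-0.086],[0.1,-0.9,0.2,-0.086],[0.1,-0.9,0.2,-0.086]]]' 32
python3 - <<'E'
from h import *
from bench import ctrl
o=ctrl.get_obs();print(plan(o,[.51,-.22,.15],104.3))
E
```

```text
time_s: 2.58
eef_pos: [0.5069, -0.0731, 0.2996]
eef_rot: [0.0, -0.124, 0.992, 0.0]
wrist_force: [-0.4, -0.0, 0.4]
opening: 0.371
grasp_force: 0.0
(array([ 0.165, -0.716,  0.748]), np.float64(-0.001))
```

```bash

python3 -m handwheel '[[[0.165,-0.716,0.3,0],[0.165,-0.716,0.6,0],[0.165,-0.716,0.75,0],[0.165,-0.716,0.75,0],[0.165,-0.716,0.75,0],[0.165,-0.716,0.75,0]]]' 32
cat > m.py <<'E'
from h import *
from bench import ctrl
c=grab(ctrl,"wrist","w2");H=hsv(c)
o=ctrl.get_obs();T=toolT(o)
m=(H[...,0]>100)&(H[...,0]<130)&(H[...,1]>120)&box(c,200,100,440,380)
n,l,st,ce=cv2.connectedComponentsWithStats(m.astype(np.uint8));print(st[1:][st[1:,4]>80],ce[1:][st[1:,4]>80].round(1))
m=(H[...,0]>3)&(H[...,0]<22)&(H[...,1]>120)&box(c,200,100,440,380)
n,l,st,ce=cv2.connectedComponentsWithStats(m.astype(np.uint8));print('or',st[1:][st[1:,4]>80],onz(c,ce[1:][st[1:,4]>80],.018))
print(o['eef_pos'])
E
python3 m.py
```

```text
time_s: 3.32
eef_pos: [0.5113, -0.22, 0.151]
eef_rot: [0.001, -0.124, 0.992, -0.001]
wrist_force: [1.0, 0.3, 1.0]
opening: 0.375
grasp_force: 0.0
[[304 218  14  61 834]] [[310.5 248.3]]
or [[286 270  51  14 510]] [[ 0.54933221 -0.22153688  0.018     ]]
[ 0.5115001  -0.22032656  0.15146817]
```

View pics/w2.png

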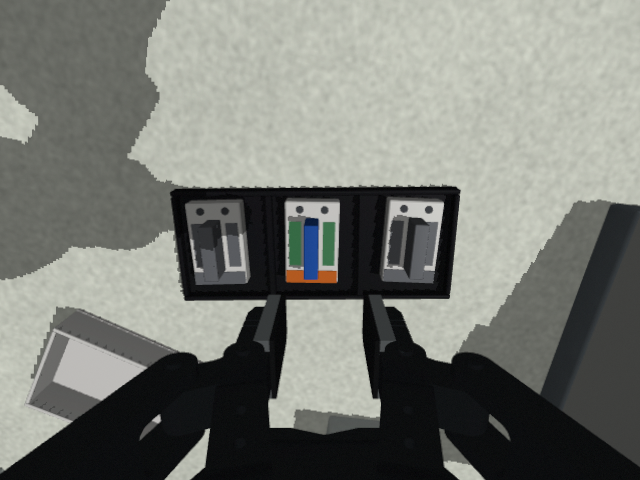

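The wrist view shows the blue rib at (310,248) and the orange band at (311,276), with the spent chips at about (217,243) and (414,243). The chip is nearly aligned with the tool.

```bash
python3 - <<'E'
from h import *
from bench import ctrl
c=load("w2");H=hsv(c)
def pca(m,z):
    n,l,st,ce=cv2.connectedComponentsWithStats(m.astype(np.uint8));i=1+st[1:,4].argmax();v,u=np.nonzero(l==i)
    P=onz(c,np.c_[u,v],z)[:,:2];r=cv2.minAreaRect((P*1e4).astype(np.float32));r=(np.array(r[0])/1e4,np.array(r[1])/10,r[2]);return P.mean(0),r
print('orange',*pca((H[...,0]>3)&(H[...,0]<22)&(H[...,1]>120)&box(c,280,260,345,290),.018))
# rib top: brighter blue face
b=(H[...,0]>100)&(H[...,0]<130)&(H[...,1]>120)&box(c,295,210,325,285)
print('rib all',*pca(b,.040)); print(H[250,300:322,2],b[250,300:322].astype(int)); print(H[225,300:322,2])
w=(H[...,2]>70)&box(c,280,195,345,285)&(c['range_z']>0)
print('chip',*pca(((H[...,2]>120)|b)&box(c,278,192,345,287),.018))
P=cloud(c,b);print('rib z',np.percentile(P[:,2],[5,50,95]))
W=cloud(c,box(c,290,270,335,282));print('top z',np.median(W[:,2]))
E
```

```text
orange [ 0.54933998 -0.22153037] (array([ 0.54903145, -0.22161975]), array([10.37211304, 38.75065918]), 12.535475730895996)
rib all [ 0.51961411 -0.22848954] (array([ 0.51977754, -0.22835955]), array([43.85967712,  9.16687775]), 13.391646385192871)
[106 106 106 102 117 147 146 146 147 148 148 150 149 150 149 150 149 136
 141 192 193 183] [0 0 0 0 1 1 1 1 1 1 1 1 1 1 1 1 1 1 0 0 0 0]
[106 105 105  93  72  82  80  80  80  80  80  79  77  79  77  78  78  81
 113 166 193 193]
chip [ 0.52231246 -0.22654054] (array([ 0.52267051, -0.22754927]), array([63.74075928, 39.44888916]), 13.325041770935059)
rib z [0.0299306  0.04125219 0.04241957]
top z 0.020419310000532598
```

```bash
python3 - <<'E'
from h import *
from bench import ctrl
o=ctrl.get_obs();print(o['time_s'],plan(o,[.5132,-.2296,.032],103.3))
E
```

```text
3.375 (array([ 0.005, -0.046,  0.597]), np.float64(0.011))
```

```bash

python3 -m handwheel '[[[0.005,-0.046,0.2,0.011],[0.005,-0.046,0.4,0.011],[0.005,-0.046,0.5,0.011],[0.005,-0.046,0.55,0.011],[0.005,-0.046,0.58,0.011],[0.005,-0.046,0.595,0.011],[0.005,-0.046,0.597,0.011],[0.005,-0.046,0.597,0.011]]]' 32
python3 -m handwheel '[[[0,0,0,0],[0,0,0,0],[0,0,0,0],[0,0,0,0],[0,0,0,0],[0,0,0,0]]]' 0
```

```text
time_s: 4.38
eef_pos: [0.5116, -0.2308, 0.0305]
eef_rot: [0.0, -0.115, 0.993, -0.0]
wrist_force: [0.5, 0.5, 0.2]
opening: 0.374
grasp_force: 0.0
time_s: 5.12
eef_pos: [0.5115, -0.2308, 0.0303]
eef_rot: [0.0, -0.115, 0.993, -0.0]
wrist_force: [-0.7, 0.8, 5.2]
opening: 0.098
grasp_force: 60.6
```

```bash

python3 -m handwheel '[[[0,0,-0.1,0],[0,0,-0.3,0],[0,0,-0.6,0],[0,0,-0.8,0],[0,0.3,-0.9,0],[0,0.6,-0.95,0],[0,0.9,-0.95,0.075],[0,0.95,-0.95,0.075],[0,0.95,-0.95,0.075]]]'
cat >> h.py <<'E'
_y=np.deg2rad(6.7);_k=np.sqrt(3)/2
EX=np.array([np.cos(_y)*_k,np.sin(_y)*_k,.5]);EY=np.array([-np.sin(_y),np.cos(_y),0]);D=np.c_[EX,EY,np.cross(EX,EY)]
F=np.array([np.cos(_y),np.sin(_y),0])
CTR=np.array([.556,.119,.12]);PM=CTR+D@np.array([.5,-23.2,18])*1e-3
E
python3 - <<'E'
from h import *
from bench import ctrl
P=CTR+D@np.array([-.050,-.0232,0]);t=P-.043*F+[0,0,.0263]
print('PM',PM,'contact tcp',t);o=ctrl.get_obs();print(o['eef_pos'],plan(o,t+[0,0,.04],96.7))
E
```

```text
time_s: 6.25
eef_pos: [0.4677, -0.0452, 0.2197]
eef_rot: [-0.0, -0.06, 0.998, -0.0]
wrist_force: [0.7, 0.8, 0.5]
opening: 0.095
grasp_force: 60.0
PM [0.55019828 0.09495892 0.13583846] contact tcp [0.47299487 0.08588961 0.1213    ]
[ 0.46769474 -0.0451872   0.21968941] (array([-0.105,  0.648,  0.292]), np.float64(0.003))
```

```bash

python3 -m handwheel '[[[-0.105,0.3,0,0],[-0.105,0.5,0.15,0],[-0.105,0.65,0.29,0],[-0.105,0.65,0.29,0],[-0.105,0.65,0.29,0],[-0.105,0.65,0.29,0]]]'
python3 - <<'E'
from h import *
from bench import ctrl
o=ctrl.get_obs();t=[.473,.0859,.1213]
print(o['eef_pos'],plan(o,t,96.7))
c=grab(ctrl,"side","s1");cv2.imwrite("pics/s1c.png",cv2.resize(c["color"][200:380,220:420,::-1],None,fx=3,fy=3))
E
```

```text
time_s: 7.0
eef_pos: [0.4746, 0.0846, 0.1629]
eef_rot: [0.001, -0.058, 0.998, -0.0]
wrist_force: [0.1, -0.2, -0.5]
opening: 0.102
grasp_force: 60.0
[0.47462152 0.08456513 0.16292899] (array([0.008, 0.008, 0.208]), np.float64(-0.0))
```

View pics/s1c.png

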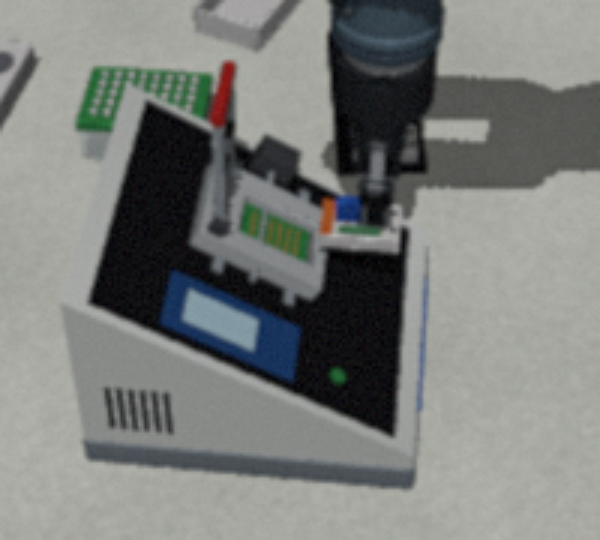

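The side view shows the chip level in the gripper, orange end uphill, above the deck in front of the carriage. Next I lower it slowly onto the deck so it pivots to the slope.

```bash

python3 -m handwheel '[[[0.01,0.01,0.05,0],[0.01,0.01,0.1,0],[0.01,0.01,0.13,0],[0.01,0.01,0.145,0],[0.01,0.01,0.155,0],[0.01,0.01,0.165,0],[0.01,0.01,0.175,0],[0.01,0.01,0.185,0],[0.01,0.01,0.195,0],[0.01,0.01,0.205,0]]]'
```

```text
time_s: 8.3
eef_pos: [0.4673, 0.0873, 0.1215]
eef_rot: [-0.005, -0.06, 0.998, -0.001]
wrist_force: [-26.9, -6.3, 32.8]
opening: 0.098
grasp_force: 90.4
```

```bash

python3 -m handwheel '[[[0,0,0.01,0],[0,0,0.02,0],[0,0,0.03,0]]]'
```

```text
time_s: 8.68
eef_pos: [0.467, 0.0873, 0.1149]
eef_rot: [-0.005, -0.06, 0.998, -0.001]
wrist_force: [-22.4, -5.2, 23.9]
opening: 0.097
grasp_force: 86.5
```

```bash

python3 -m handwheel '[[[0.01,0,0.01,0],[0.017,0,0.02,0],[0.022,0,0.03,0],[0.027,0,0.04,0],[0.03,0,0.05,0]]]'
python3 - <<'E'
from h import *
from bench import ctrl
c=grab(ctrl,"side","s2");cv2.imwrite("pics/s2c.png",cv2.resize(c["color"][240:300,290:390,::-1],None,fx=5,fy=5))
E
```

```text
time_s: 9.3
eef_pos: [0.4664, 0.087, 0.1068]
eef_rot: [0.002, -0.059, 0.998, -0.0]
wrist_force: [-7.2, 0.2, 20.2]
opening: 0.096
grasp_force: 79.5
```

View pics/s2c.png

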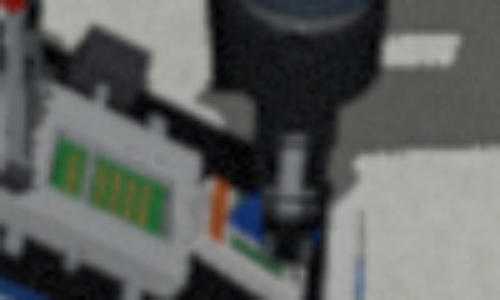

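The chip is pivoting: the white edge at crop (200,225) to (300,290) now runs downhill with the slope.

```bash

python3 -m handwheel '[[[0.005,0,0.008,0],[0.01,0,0.016,0],[0.012,0,0.024,0],[0.012,0,0.024,0]]]'
```

```text
time_s: 9.85
eef_pos: [0.4623, 0.0868, 0.0996]
eef_rot: [-0.0, -0.059, 0.998, 0.0]
wrist_force: [-0.2, -0.6, -0.5]
opening: 0.096
grasp_force: 75.3
```

```bash

python3 -m handwheel '[[[0.002,0,0.007,0],[0.004,0,0.014,0],[0.004,0,0.014,0]]]'
```

```text
time_s: 10.22
eef_pos: [0.4618, 0.0867, 0.0973]
eef_rot: [-0.0, -0.059, 0.998, 0.0]
wrist_force: [-2.3, -0.3, 4.9]
opening: 0.099
grasp_force: 76.4
```

```bash

python3 -m handwheel '[[[0,0,0.007,0],[0,0,0.014,0],[0,0,0.014,0]]]'
```

```text
time_s: 10.6
eef_pos: [0.4622, 0.0868, 0.097]
eef_rot: [-0.0, -0.059, 0.998, -0.0]
wrist_force: [-11.1, -0.9, 29.8]
opening: 0.098
grasp_force: 80.2
```

```bash

python3 -m handwheel '[[[0,0,0.007,0],[0,0,0.014,0],[0,0,0.014,0]]]'
python3 - <<'E'
from h import *
from bench import ctrl
c=grab(ctrl,"side","s3");cv2.imwrite("pics/s3c.png",cv2.resize(c["color"][240:300,290:390,::-1],None,fx=6,fy=6))
E
```

```text
time_s: 10.98
eef_pos: [0.4629, 0.0868, 0.0966]
eef_rot: [0.0, -0.059, 0.998, -0.0]
wrist_force: [-19.6, -0.1, 52.4]
opening: 0.097
grasp_force: 93.0
```

View pics/s3c.png

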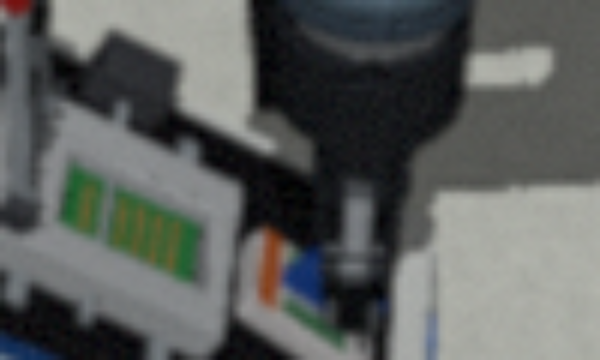

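The chip lies parallel to the deck, front edge close to the carriage, with its edge line parallel to the carriage edge. The steep force rise confirms it. I'll lift it off and measure it.

```bash

python3 -m handwheel '[[[0.01,0,-0.04,0],[0.04,0,-0.08,0],[0.08,0,-0.15,0],[0.11,0,-0.2,0],[0.11,0,-0.2,0],[0.11,0,-0.2,0],[0.11,0,-0.2,0]]]'
cat > n.py <<'E'
from h import *
from bench import ctrl
import sys
o=ctrl.get_obs()
c=grab(ctrl,"side","s4");H=hsv(c)
m=(H[...,0]>3)&(H[...,0]<20)&(H[...,1]>130)&box(c,320,220,400,300)
n,l,st,ce=cv2.connectedComponentsWithStats(m.astype(np.uint8));i=1+st[1:,4].argmax();print(st[i],ce[i])
C=cloud(c,l==i);C=np.median(C,0);print('orange side',C,'rel tcp deck mm',((C-o['eef_pos'])@D*1e3).round(1), 'orange rel PM',((C-PM)@D*1e3).round(1))
print('tcp now rel CTR',((o['eef_pos']-CTR)@D*1e3).round(1),'pressed',((np.array([.4629,.0868,.0966])-CTR)@D*1e3).round(1),o['wrist_force'])
# carriage seen by side camera: front edge / green bed centroid
g=(H[...,0]>40)&(H[...,0]<85)&(H[...,1]>90)&box(c,290,245,330,300)
n,l,st,ce=cv2.connectedComponentsWithStats(g.astype(np.uint8));v,u=np.nonzero(g)
X=(onplane(c,np.c_[u,v],D[:,2],CTR+D[:,2]*.010)-PM)@D*1e3;print('bed rel PM',len(u),X.min(0),X.max(0))
cv2.imwrite("pics/s4c.png",cv2.resize(c["color"][220:320,270:400,::-1],None,fx=5,fy=5))
E
python3 n.py
```

```text
time_s: 11.9
eef_pos: [0.4399, 0.0841, 0.1312]
eef_rot: [-0.0, -0.059, 0.998, 0.0]
wrist_force: [0.6, -0.0, -0.5]
opening: 0.103
grasp_force: 82.5
[344 270   3  11  22] [344.59090909 275.04545455]
orange side [0.47355938 0.08769989 0.14887059] rel tcp deck mm [38.1 -0.3 -1.6] orange rel PM [-60.1   1.7  49.8]
tcp now rel CTR [-97.8 -21.2  69.4] pressed [-95.  -21.1  27.8] [ 0.60186946 -0.009839   -0.51329498]
bed rel PM 145 [-30.2273361  -17.90950804  -8.        ] [32.09283745 69.28754418 -8.        ]
```

View pics/s4c.png

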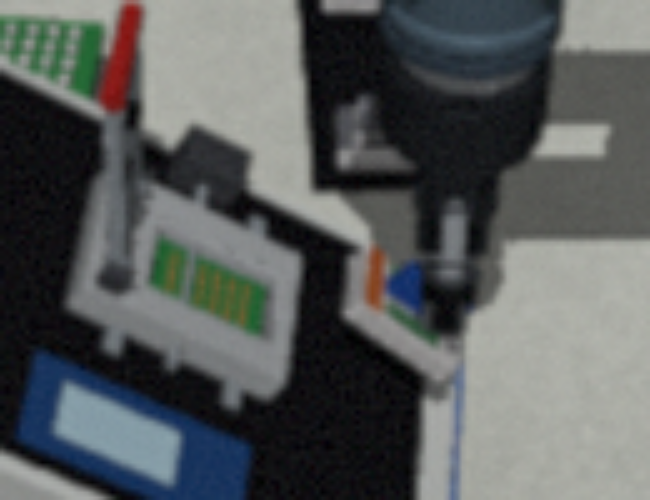

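The chip seems steeper than the carriage in this view: its lower edge runs from (345,315) to (440,392), while the carriage front corner edge runs from (70,300) to (285,400). I'll measure its pitch.

```bash
python3 - <<'E'
from h import *
from bench import ctrl
c=load("s4");o=ctrl.get_obs();p=o['eef_pos']
def pitch(px,p0):
    X=onplane(c,px,EY,p0);d=X-p0;a=np.c_[d@F,d[:,2]]*1e3;print(a.round(1),np.rad2deg(np.arctan2(a[0,1]-a[1,1],a[0,0]-a[1,0])).round(1))
f=lambda L:[(270+x/5,220+y/5) for x,y in L]
pitch(f([(345,315),(440,392)]),p+EY*.020)   # chip lower left edge
pitch(f([(352,285),(455,372)]),p+EY*.020)   # chip upper left edge
pitch(f([(70,300),(285,400)]),PM+EY*.042)   # carriage lower
# cloud of chip in side depth
H=hsv(c);m=box(c,337,268,362,300)&(H[...,2]>90);C=cloud(c,m);C=C[np.linalg.norm(C-p,axis=1)<.07];d=(C-p)
w=abs(d@EY-.020)<.006;print(len(C),w.sum());A=np.c_[d@F,d@EY,d[:,2]]*1e3
print(A[w][::6].round(0))
E
```

```text
[[ 45.6   9.7]
 [ -2.2 -40.2]] 46.2
[[ 43.   30.7]
 [ -8.6 -24.7]] 47.1
[[ 62.2  22.5]
 [-39.  -36.5]] 30.2
294 141
[[ 37.  14.  22.]
 [ 37.  18.  19.]
 [ 36.  22.  20.]
 [ 41.  20.  14.]
 [ 27.  15.  10.]
 [ 34.  19.  10.]
 [ 38.  21.   8.]
 [ 24.  20.   8.]
 [ 31.  19.   3.]
 [ 17.  18.   4.]
 [ 22.  16.  -2.]
 [ 29.  18.  -5.]
 [ 14.  18.  -3.]
 [ 19.  20.  -4.]
 [ 23.  19. -10.]
 [  9.  20.  -7.]
 [ 16.  18. -14.]
 [  2.  17. -13.]
 [  6.  19. -16.]
 [ -8.  15. -18.]
 [  1.  18. -20.]
 [  6.  19. -22.]
 [ -8.  21. -19.]
 [ -6.  19. -24.]]
```

```bash
cat > pitch.py <<'E'
from h import *
def chip_pitch(c,p):
    # lowest edge of the chip's left side face: cloud points within the left face slab, then lower silhouette per column
    H=hsv(c);o,d=rays(c,[[0,0]])
    v,u=np.nonzero((c["range_z"]>0)&(H[...,2]>85)&(H[...,1]<60));o,d=rays(c,np.c_[u,v]);X=o+d*c["range_z"][v,u][:,None]
    q=X-p;k=(abs(q@EY-.018)<.012)&(q@F>-.005)&(q@F<.055)&(abs(q[:,2])<.05);u,v=u[k],v[k]
    e=np.array([(i,v[u==i].max()+.5) for i in np.unique(u)])
    Y=onplane(c,e,EY,p+EY*.020)-p;A=np.c_[Y@F,Y[:,2]]*1e3
    for _ in range(4):
        f=np.polyfit(A[:,0],A[:,1],1);r=abs(np.polyval(f,A[:,0])-A[:,1]);A=A[r<=max(2,np.percentile(r,80))]
    return np.rad2deg(np.arctan(f[0])),f[1],len(A),A[:,0].min(),A[:,0].max()
if __name__=="__main__":
    from bench import ctrl
    import sys
    o=ctrl.get_obs();c=load("s4") if len(sys.argv)>1 else grab(ctrl,"side","sp")
    print(np.round(chip_pitch(c,o['eef_pos']),1),'tcp deck',((o['eef_pos']-CTR)@D*1e3).round(1),'F deck',(o['wrist_force']@D).round(1))
E
python3 pitch.py s4
python3 -m handwheel '[[[-0.02,0,0.05,0],[-0.04,0,0.1,0],[-0.05,0,0.14,0],[-0.05,0,0.15,0],[-0.05,0,0.16,0],[-0.05,0,0.17,0],[-0.05,0,0.18,0]]]'
python3 pitch.py
```

```text
[ 40.3 -29.7  17.   -1.6  45.6] tcp deck [-97.8 -21.2  69.4] F deck [ 0.4  0.  -0.8]
time_s: 12.82
eef_pos: [0.4502, 0.0852, 0.0958]
eef_rot: [0.0, -0.059, 0.998, -0.0]
wrist_force: [-0.5, 0.9, 0.3]
opening: 0.104
grasp_force: 82.5
[ 42.7 -33.4  17.    3.3  46.4] tcp deck [-106.5  -21.2   33.6] F deck [-0.2  0.9  0.5]
```

```bash

python3 -m handwheel '[[[-0.006,0,0.01,0],[-0.012,0,0.02,0],[-0.022,0,0.022,0],[-0.032,0,0.022,0],[-0.042,0,0.020,0]]]'
python3 pitch.py
```

```text
time_s: 13.5
eef_pos: [0.4538, 0.0858, 0.0913]
eef_rot: [-0.006, -0.06, 0.998, -0.0]
wrist_force: [-20.2, -4.8, 21.2]
opening: 0.1
grasp_force: 87.5
[ 38.4 -30.   15.   -0.5  45. ] tcp deck [-105.6  -21.1   27.8] F deck [-7.3 -2.4 28.7]
```

```bash

python3 -m handwheel '[[[-0.012,0,0,0],[-0.022,0,0,0],[-0.032,0,-0.002,0],[-0.032,0,-0.002,0]]]'
python3 pitch.py
```

```text
time_s: 14.05
eef_pos: [0.4555, 0.0861, 0.091]
eef_rot: [-0.011, -0.06, 0.998, -0.001]
wrist_force: [-32.9, -8.2, 33.4]
opening: 0.102
grasp_force: 101.0
[ 36.7 -29.4  16.    0.2  48.1] tcp deck [-104.3  -21.    26.7] F deck [-12.4  -4.3  45.7]
```

```bash

python3 -m handwheel '[[[-0.012,0,-0.004,0],[-0.024,0,-0.008,0],[-0.034,0,-0.012,0],[-0.034,0,-0.012,0]]]'
python3 pitch.py
```

```text
time_s: 14.6
eef_pos: [0.4621, 0.0874, 0.0918]
eef_rot: [-0.011, -0.06, 0.998, -0.0]
wrist_force: [-26.3, -5.8, 17.0]
opening: 0.095
grasp_force: 96.1
[ 29.6 -25.6  17.   -1.4  43.6] tcp deck [-98.1 -20.4  24. ] F deck [-14.7  -2.7  28.1]
```

```bash

python3 -m handwheel '[[[0.03,0,-0.04,0],[0.05,0,-0.09,0],[0.09,0,-0.16,0],[0.12,0,-0.21,0],[0.12,0,-0.21,0],[0.12,0,-0.21,0]]]'
python3 - <<'E'
from pitch import *
from bench import ctrl
o=ctrl.get_obs();p=o['eef_pos'];c=grab(ctrl,"side","s5");print(np.round(chip_pitch(c,p),1),((p-CTR)@D*1e3).round(1))
cv2.imwrite("pics/s5c.png",cv2.resize(c["color"][235:315,300:400,::-1],None,fx=7,fy=7,interpolation=cv2.INTER_CUBIC))
E
```

```text
time_s: 15.4
eef_pos: [0.4478, 0.0849, 0.1365]
eef_rot: [0.0, -0.059, 0.998, -0.0]
wrist_force: [0.2, 0.1, -0.4]
opening: 0.101
grasp_force: 92.5
[ 31.7 -26.5  19.   -4.4  44.7] [-88.2 -21.2  70. ]
```

View pics/s5c.png

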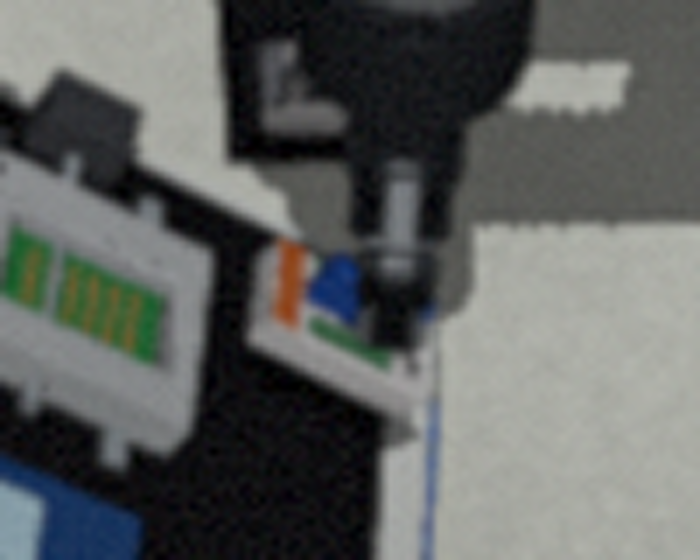

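The chip is now close to parallel with the deck: its lower edge runs from crop (250,345) to (412,440), with orange uphill at (288,283). I'll get the pitch and chip centre from these corners.

```bash
python3 - <<'E'
from pitch import *
from bench import ctrl
c=load("s5");p=ctrl.get_obs()['eef_pos']
def sp(L):
    X=onplane(c,[(300+x/7,235+y/7) for x,y in L],EY,p+EY*.020)-p;return (X@D*1e3).round(1),np.rad2deg(np.arctan2(X[0,2]-X[-1,2],(X[0]-X[-1])@F)).round(1)
print('low',sp([(250,345),(412,440)]));print('up',sp([(262,322),(425,400)]))
H=hsv(c);m=(H[...,0]>3)&(H[...,0]<20)&(H[...,1]>110)&box(c,330,262,350,285)
v,u=np.nonzero(m);print(len(u),'orange centre px',u.mean(),v.mean())
for n in(-12,-9,-6):
    X=onplane(c,[(u.mean(),v.mean())],D[:,2],p+D[:,2]*n*1e-3)-p;print(n,(X@D*1e3).round(1))
# carriage bed centre via side camera at n=-8: pocket end rows along mid
g=(H[...,0]>40)&(H[...,0]<85)&(H[...,1]>90)&box(c,295,255,327,292);v,u=np.nonzero(g);r=cv2.minAreaRect(np.c_[u,v].astype(np.float32))
X=(onplane(c,[r[0]],D[:,2],CTR+D[:,2]*.010)-PM)@D*1e3;print('bed centre rel PM (side)',X,len(u))
E
```

```text
low (array([[ 39.1,  20. , -23.4],
       [-31.8,  20. , -31.2]]), np.float64(36.3))
up (array([[ 41.7,  20. , -11.2],
       [-24. ,  20. , -11.2]]), np.float64(30.0))
36 orange centre px 340.9166666666667 274.52777777777777
-12 [[ 33.7  -6.3 -12. ]]
-9 [[35.3 -3.1 -9. ]]
-6 [[36.9  0.2 -6. ]]
bed centre rel PM (side) [[-0.79414247 -2.04522034 -8.        ]] 141
```

```bash
cat >> h.py <<'E'
def deckplan(o,x,y,n,yaw=96.7): return plan(o,CTR+D@np.array([x,y,n])*1e-3,yaw)
E
python3 - <<'E'
from h import *
from bench import ctrl
o=ctrl.get_obs();print(deckplan(o,-8.5,-23.2,70),deckplan(o,-8.5,-23.2,46))
E
```

```text
(array([-0.346, -0.011, -0.201]), np.float64(0.001)) (array([-0.406, -0.011, -0.097]), np.float64(0.001))
```

```bash

python3 -m handwheel '[[[-0.1,-0.011,-0.15,0],[-0.2,-0.011,-0.2,0],[-0.3,-0.011,-0.2,0],[-0.346,-0.011,-0.2,0],[-0.375,-0.011,-0.15,0],[-0.395,-0.011,-0.115,0],[-0.406,-0.011,-0.097,0],[-0.406,-0.011,-0.097,0],[-0.406,-0.011,-0.097,0]]]'
python3 - <<'E'
from pitch import *
from bench import ctrl
o=ctrl.get_obs();p=o['eef_pos'];print(((p-CTR)@D*1e3).round(1),o['wrist_force']@D)
c=grab(ctrl,"side","s6");print(np.round(chip_pitch(c,p),1))
H=hsv(c);m=(H[...,0]>3)&(H[...,0]<20)&(H[...,1]>110)&box(c,290,220,350,300)
n,l,st,ce=cv2.connectedComponentsWithStats(m.astype(np.uint8));print(st[1:],ce[1:])
print(deckplan(o,-8.5,-23.2,36))
E
```

```text
time_s: 16.58
eef_pos: [0.5285, 0.0923, 0.1561]
eef_rot: [0.0, -0.059, 0.998, -0.0]
wrist_force: [0.4, -1.1, -0.9]
opening: 0.096
grasp_force: 92.5
[ -8.3 -23.3  46.5] [-0.20265932 -1.11959209 -0.90942881]
[ 28.5 -42.7  14.   -2.8  54.7]
[[341 227   1   1   1]
 [345 229   1   1   1]
 [344 236   1   1   1]
 [334 242   1   1   1]
 [305 260   5  12  36]
 [330 267   1   1   1]
 [339 270   1   1   1]] [[341.         227.        ]
 [345.         229.        ]
 [344.         236.        ]
 [334.         242.        ]
 [307.08333333 265.88888889]
 [330.         267.        ]
 [339.         270.        ]]
(array([-0.025,  0.   ,  0.046]), np.float64(0.001))
```

```bash

python3 -m handwheel '[[[-0.004,0,0.007,0],[-0.008,0,0.014,0],[-0.012,0,0.021,0],[-0.016,0,0.028,0],[-0.020,0,0.034,0],[-0.022,0,0.038,0]]]'
python3 pitch.py
```

```text
time_s: 17.38
eef_pos: [0.5329, 0.0929, 0.1482]
eef_rot: [-0.0, -0.059, 0.998, -0.0]
wrist_force: [-0.8, -0.5, -1.0]
opening: 0.098
grasp_force: 92.5
[ 27.5 -31.9  18.   -2.4  50.3] tcp deck [ -8.4 -23.3  37.4] F deck [-1.2 -0.4 -0.4]
```

```bash

python3 -m handwheel '[[[-0.002,0,0.004,0],[-0.004,0,0.008,0],[-0.006,0,0.012,0],[-0.006,0,0.012,0]]]'
python3 pitch.py
```

```text
time_s: 17.92
eef_pos: [0.5341, 0.093, 0.146]
eef_rot: [-0.0, -0.059, 0.998, -0.0]
wrist_force: [0.0, 0.5, 0.5]
opening: 0.1
grasp_force: 92.7
[ 29.6 -30.6  20.   -3.6  53.8] tcp deck [ -8.5 -23.2  34.9] F deck [0.3 0.5 0.4]
```

```bash

python3 -m handwheel '[[[-0.002,0,0.004,0],[-0.004,0,0.008,0],[-0.006,0,0.012,0],[-0.006,0,0.012,0]]]'
```

```text
time_s: 18.48
eef_pos: [0.5354, 0.0932, 0.1436]
eef_rot: [0.0, -0.059, 0.998, -0.0]
wrist_force: [-0.9, 0.6, 2.1]
opening: 0.101
grasp_force: 93.1
```

```bash

python3 -m handwheel '[[[-0.002,0,0.004,0],[-0.004,0,0.008,0],[-0.006,0,0.012,0],[-0.006,0,0.012,0]]]'
python3 pitch.py
```

```text
time_s: 18.98
eef_pos: [0.5366, 0.0933, 0.1419]
eef_rot: [0.0, -0.059, 0.998, -0.0]
wrist_force: [-3.3, -0.4, 10.0]
opening: 0.102
grasp_force: 94.5
[ 26.9 -22.1  13.   -3.7  51.3] tcp deck [ -8.4 -23.3  30.1] F deck [ 2.1  0.  10.3]
```

```bash

python3 -m handwheel '[[[0.003,0,-0.006,0],[0.006,0,-0.01,0],[0.006,0,-0.01,0]]]'
python3 -m handwheel '[[[0,0,0,0],[0,0,0,0],[0,0,0,0],[0,0,0,0]]]' 26
python3 pitch.py
python3 -m handwheel '[[[0.01,0,-0.02,0],[0.04,0,-0.08,0],[0.1,0,-0.17,0],[0.2,0,-0.35,0],[0.3,0,-0.6,0],[0.35,0,-0.8,0],[0.35,0,-0.9,0],[0.35,0,-0.9,0]]]' 26
```

```text
time_s: 19.4
eef_pos: [0.5355, 0.0931, 0.1432]
eef_rot: [0.0, -0.059, 0.998, -0.0]
wrist_force: [-0.8, 0.2, 4.0]
opening: 0.099
grasp_force: 93.5
time_s: 19.9
eef_pos: [0.5349, 0.0932, 0.1428]
eef_rot: [-0.0, -0.059, 0.998, 0.0]
wrist_force: [-1.8, 0.0, 2.5]
opening: 0.306
grasp_force: 1.2
[ 30.1 -26.8  16.   -2.   53. ] tcp deck [ -9.3 -23.1  31.7] F deck [-0.3  0.3  3. ]
time_s: 20.95
eef_pos: [0.4666, 0.0848, 0.3257]
eef_rot: [0.003, -0.059, 0.998, -0.0]
wrist_force: [0.5, 0.2, 0.3]
opening: 0.303
grasp_force: 0.0
```

```bash

python3 -m handwheel '[[[-0.19,0.1,-0.07,0],[-0.19,0.1,-0.07,0],[-0.19,0.1,-0.07,0],[-0.19,0.1,-0.07,0]]]'
cat > chk.py <<'E'
from h import *
from bench import ctrl
o=ctrl.get_obs();print(o['eef_pos']);c=grab(ctrl,"wrist","w3");H=hsv(c);h,s,v=[H[...,i].astype(int) for i in range(3)]
C0=CTR+[0,0,.0024]   # wrist camera reads 2.4 mm high
def dk(px,n): return ((onplane(c,px,D[:,2],C0+D[:,2]*n*1e-3)-C0)@D*1e3)
b=box(c,250,200,370,320)
for nm,m,n in(('orange',(h>3)&(h<20)&(s>120)&b,24),('blue',(h>100)&(h<130)&(s>120)&b,46)):
    k,l,st,ce=cv2.connectedComponentsWithStats(m.astype(np.uint8));i=1+st[1:,4].argmax();vv,uu=np.nonzero(l==i);X=dk(np.c_[uu,vv],n)
    r=cv2.minAreaRect(X[:,:2].astype(np.float32));C=cloud(c,l==i);z=(C-C0)@D*1e3;print(nm,st[i],'rect',np.round(r[0],1),np.round(r[1],1),round(r[2],1),'depth n',np.percentile(z[:,2],[10,50,90]).round(1))
    if nm=='orange':
        q=z.mean(0);print('orange depth mean',q.round(1))
# white top of chip: depth plane fit inside pocket region
u,w=np.meshgrid(np.arange(640),np.arange(480));P=cloud(c,b);A=(P-C0)@D*1e3
k=(abs(A[:,0]-.5)<31)&(abs(A[:,1]+23.2)<19)&(abs(A[:,1]+23.2)>8)&(abs(A[:,2]-24)<14);f=np.linalg.lstsq(np.c_[A[k][:,:2],np.ones(k.sum())],A[k][:,2],rcond=None)[0];print('top plane',k.sum(),f, 'at pocket',f[0]*.5-f[1]*23.2+f[2],np.std(A[k]@[-f[0],-f[1],1]-f[2]))
k=(A[:,0]>-43)&(A[:,0]<-36)&(abs(A[:,1]+23)<38);print('carriage n',np.median(A[k][:,2]))
E
python3 chk.py
```

```text
time_s: 21.45
eef_pos: [0.5003, 0.1089, 0.3362]
eef_rot: [-0.001, -0.059, 0.998, -0.0]
wrist_force: [-1.2, -0.3, 0.1]
opening: 0.302
grasp_force: 0.0
[0.50030449 0.10889293 0.33621371]
orange [281 284  43  11 457] rect [ 26.6 -24.3] [ 9.1 38.4] 0.0 depth n [22.4 23.4 24.4]
orange depth mean [ 26.7 -23.6  25.5]
blue [296 235  12  47 525] rect [  1.5 -23.9] [40.8  9.5] 0.6 depth n [43.5 44.7 45.7]
top plane 1553 [ 7.54465374e-03 -5.47104674e-03  2.29415016e+01] at pocket 23.072202174715155 0.795790017525307
carriage n 16.752612794829524
```

The chip is seated flat: its top is 6.3 mm above the carriage, with the orange end at +26 mm uphill. Now the lever.

```bash
python3 - <<'E'
from h import *
from bench import ctrl
o=ctrl.get_obs();c=load("w3");H=hsv(c)
m=((H[...,0]<8)|(H[...,0]>172))&(H[...,1]>150)&box(c,240,330,400,430);C=cloud(c,m);C=C-[0,0,.0024];A=(C-CTR)
print('bar F,y,Z',np.percentile(A@F,[5,50,95]),np.percentile(A@EY,[2,98]),np.percentile(A[:,2],[5,50,95]))
W=lambda X,Z:CTR+F*X*1e-3+EY*-.0235+[0,0,Z*1e-3]
print('over',plan(o,W(66,215),96.7),'down',plan(o,W(66,154),96.7))
for th in range(95,146,5):
    t=np.deg2rad(th);b=np.array([34.2,49.8])+106*np.array([np.cos(t),np.sin(t)]);T=b+[17,-2];d=T-[66,154];print(th,b.round(0),'x,z shares from down pose',(-d/200).round(3))
E
```

```text
bar F,y,Z [0.02599998 0.02853152 0.03464344] [-0.03157192  0.00729979] [0.15355779 0.15903252 0.16086707]
over (array([-0.612, -0.1  ,  0.007]), np.float64(0.001)) down (array([-0.612, -0.1  ,  0.312]), np.float64(0.001))
95 [ 25. 155.] x,z shares from down pose [0.12  0.003]
100 [ 16. 154.] x,z shares from down pose [0.166 0.009]
105 [  7. 152.] x,z shares from down pose [0.211 0.019]
110 [ -2. 149.] x,z shares from down pose [0.255 0.033]
115 [-11. 146.] x,z shares from down pose [0.298 0.051]
120 [-19. 142.] x,z shares from down pose [0.339 0.072]
125 [-27. 137.] x,z shares from down pose [0.378 0.097]
130 [-34. 131.] x,z shares from down pose [0.415 0.125]
135 [-41. 125.] x,z shares from down pose [0.449 0.156]
140 [-47. 118.] x,z shares from down pose [0.48 0.19]
145 [-53. 111.] x,z shares from down pose [0.508 0.227]
```

```bash

python3 -m handwheel '[[[-0.2,-0.1,-0.02,0],[-0.4,-0.1,-0.02,0],[-0.612,-0.1,-0.02,0],[-0.612,-0.1,-0.02,0],[-0.612,-0.1,0.1,0],[-0.612,-0.1,0.2,0],[-0.612,-0.1,0.3,0],[-0.612,-0.1,0.312,0],[-0.612,-0.1,0.312,0]]]' 0
python3 -m handwheel '[[[0.06,0,0,0],[0.11,0,0,0],[0.166,0,0.009,0],[0.211,0,0.019,0],[0.255,0,0.033,0],[0.298,0,0.051,0]]]' 0
```

```text
time_s: 22.62
eef_pos: [0.6251, 0.1038, 0.2751]
eef_rot: [0.0, -0.059, 0.998, -0.0]
wrist_force: [0.7, -0.2, 0.5]
opening: -0.0
grasp_force: 0.0
time_s: 23.38
eef_pos: [0.5653, 0.0967, 0.2644]
eef_rot: [0.0, -0.059, 0.998, -0.0]
wrist_force: [2.1, 1.2, 1.9]
opening: 0.0
grasp_force: 1.2
```

```bash

python3 -m handwheel '[[[0.041,0,0.021,0],[0.08,0,0.046,0],[0.117,0,0.074,0],[0.151,0,0.105,0],[0.182,0,0.139,0],[0.21,0,0.176,0],[0.21,0,0.176,0]]]' 0
cat > bar.py <<'E'
from h import *
from bench import ctrl
o=ctrl.get_obs();A=o['eef_pos']-CTR;print('tcp X,y,Z',(np.array([A@F,A@EY,A[2]])*1e3).round(1),o['time_s'],o['wrist_force'].round(1))
for n in("side","top"):
    c=grab(ctrl,n,"b_"+n);H=hsv(c);m=((H[...,0]<8)|(H[...,0]>172))&(H[...,1]>140)
    C=cloud(c,m);B=C-CTR;X,Y,Z=B@F*1e3,B@EY*1e3,B[:,2]*1e3;k=(abs(X)<140)&(abs(Y+23)<45)&(Z>-40)&(Z<190);
    if k.sum()<5: print(n,'none');continue
    x,y,z=[np.median(a[k]) for a in(X,Y,Z)];print(n,k.sum(),round(x,1),round(y,1),round(z,1),'theta',round(np.rad2deg(np.arctan2(z-49.8,x-34.2))%360,1))
E
python3 bar.py
```

```text
time_s: 24.25
eef_pos: [0.523, 0.0918, 0.2281]
eef_rot: [-0.001, -0.059, 0.998, 0.0]
wrist_force: [0.2, 0.6, 0.2]
opening: 0.003
grasp_force: 0.0
tcp X,y,Z [-35.9 -23.2 108.1] 24.25 [0.2 0.6 0.2]
side 114 -54.0 -20.2 114.1 theta 143.9
top 24 88.0 -9.0 52.9 theta 3.3
```

```bash

python3 -m handwheel '[[[0,0,-0.16,0],[0,0,-0.16,0],[0.1,0,-0.16,0],[0.1,0,-0.1,0],[0.109,0,-0.045,0],[0.126,0,-0.005,0],[0.148,0,0.04,0],[0.16,0,0.085,0],[0.171,0,0.13,0]]]' 0
python3 -m handwheel '[[[0.006,0,0.045,0],[0.008,0,0.09,0],[0.006,0,0.135,0],[0,0,0.185,0],[-0.01,0,0.23,0],[-0.024,0,0.27,0],[-0.024,0,0.27,0]]]' 0
python3 bar.py
```

```text
time_s: 25.48
eef_pos: [0.4899, 0.0878, 0.2023]
eef_rot: [-0.0, -0.059, 0.998, 0.0]
wrist_force: [-2.5, -0.2, 2.8]
opening: -0.001
grasp_force: 1.7
time_s: 26.35
eef_pos: [0.4952, 0.0884, 0.1486]
eef_rot: [-0.0, -0.059, 0.998, 0.0]
wrist_force: [0.5, -0.2, 0.0]
opening: 0.001
grasp_force: 0.0
tcp X,y,Z [-64.  -23.3  28.6] 26.35 [ 0.5 -0.2  0. ]
side 69 -66.2 -10.2 17.3 theta 197.9
top 24 91.9 -29.1 52.5 theta 2.6
```

```bash

python3 -m handwheel '[[[-0.007,0,0.02,0],[-0.012,0,0.04,0],[-0.016,0,0.055,0],[-0.02,0,0.063,0],[-0.024,0,0.071,0],[-0.027,0,0.079,0],[-0.03,0,0.087,0],[-0.03,0,0.095,0],[-0.03,0,0.095,0]]]' 0
python3 bar.py
```

```text
time_s: 27.58
eef_pos: [0.5024, 0.0891, 0.1312]
eef_rot: [0.002, -0.059, 0.998, -0.0]
wrist_force: [5.3, 1.0, 5.4]
opening: -0.0
grasp_force: 2.9
tcp X,y,Z [-56.7 -23.4  11.2] 27.575 [5.3 1.  5.4]
side 65 -59.2 -8.7 0.8 theta 207.6
top 30 86.6 -22.9 53.2 theta 3.7
```

```bash

python3 -m handwheel '[[[0,0,0.006,0],[0,0,0.012,0],[0,0,0.018,0],[0,0,0.018,0]]]' 0
python3 -m handwheel '[[[0,0,0.006,0],[0,0,0.012,0],[0,0,0.012,0]]]' 0
python3 bar.py
```

```text
time_s: 28.18
eef_pos: [0.5031, 0.0892, 0.1298]
eef_rot: [0.002, -0.059, 0.998, -0.0]
wrist_force: [-2.7, 0.4, 22.4]
opening: 0.001
grasp_force: 11.0
time_s: 28.55
eef_pos: [0.5033, 0.0892, 0.1293]
eef_rot: [0.003, -0.059, 0.998, -0.0]
wrist_force: [-9.5, 1.8, 37.7]
opening: 0.002
grasp_force: 18.8
tcp X,y,Z [-55.8 -23.5   9.3] 28.55 [-9.5  1.8 37.7]
side 63 -58.5 -7.1 0.4 theta 208.1
top 24 81.5 -15.6 47.6 theta 357.4
```

The force climbs steeply with almost no motion, so the lever is at its stop. I'll retreat and verify.

```bash

python3 -m handwheel '[[[0,0,-0.05,0],[0,0,-0.2,0],[0,0,-0.5,0],[0,0,-0.8,0],[0,0.1,-1,0],[0,0.1,-1,0],[0,0.1,-1,0]]]' 0
sed -i "s/w3/w4/;s/,330,400,430/,330,400,430/" chk.py; python3 chk.py; python3 bar.py
python3 - <<'E'
from h import *
c=load("w4");H=hsv(c);m=((H[...,0]<8)|(H[...,0]>172))&(H[...,1]>140);C=cloud(c,m)-[0,0,.0024];A=(C-CTR)@D*1e3;k=(abs(A[:,1]+23)<45)&(abs(A[:,0]+50)<30);A=A[k];print(len(A),'bar deck x,y,n(top)',np.median(A[:,0]),A[:,1].min(),A[:,1].max(),np.percentile(A[:,2],[50,90]),'shut: x -51.5, n centre 26, top 32')
E
```

```text
time_s: 29.52
eef_pos: [0.4976, 0.1089, 0.3226]
eef_rot: [-0.002, -0.059, 0.998, -0.0]
wrist_force: [0.1, -0.8, -0.4]
opening: 0.002
grasp_force: 0.0
[0.49758023 0.1088705  0.32258108]
orange [280 294  29  11 309] rect [ 27.  -30.4] [ 8.7 24.7] 0.1 depth n [18.6 19.5 20.4]
orange depth mean [ 26.6 -31.   19.5]
blue [295 244  12  48 545] rect [  2.1 -23.7] [39.9  9.2] 0.7 depth n [39.6 40.7 41.7]
top plane 1496 [9.12179693e-03 1.72338807e-03 1.98676982e+01] at pocket 19.83227648116265 2.106203300969233
carriage n 16.909224090095314
tcp X,y,Z [-59.4  -3.4 202. ] 29.575 [-0.2  0.1 -0.7]
side 121 -58.7 -24.0 0.6 theta 207.9
top 86 -54.7 -38.8 2.7 theta 207.9
897 bar deck x,y,n(top) -50.75114221296087 -60.740193476098156 10.006434327289357 [29.45088573 30.95662583] shut: x -51.5, n centre 26, top 32
```

The chip dropped exactly 4 mm and the bar top is 14 mm above the carriage, which is its shut position. I'm handing in.

```bash
python3 -c "
from bench import ctrl
print(ctrl.hand_in())"
```

```text
the job is handed in; nothing more can be done
None
```

The chip is in the reader's pocket with its orange end uphill, the clamp is pressed fully shut on it, and the job was handed in at about 30 s; hand-in returned no verdict, but the last measurement had the chip 4 mm further down and the bar at its shut height.

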